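# Feel out the combination lock and present it open

## Task

The heavy combination lock stands in its wooden cradle on the bench and nobody remembers its setting: leaving it seated there, turn its dial clockwise, taking a fresh grip when needed, and feel past the shallow click until the true notch lets the shackle spring up. Then take the lock by the shackle's top bar, pull the shackle fully open and lift the lock up out of the cradle by it, so that it hangs upright with its underside at least 8 cm above the bench, and finish while still holding it there, at rest. Leave the pliers, screwdriver and spring clamp lying round it where they are.

Things in the scene. Friction and masses are not known exactly. Their poses are not given: they have to be found in the camera images.
- lock: Combination lock, loose, about 0.46 kg, standing in the cradle: dark steel case 50 mm (x) x 132 mm (y) x 50 mm tall. Origin: centre of the case's underside (8 mm above the bench when seated); z up. On its flat top stand the dial (axis at x = 0, y = -43 mm) and the shackle (centred at x = 0, y = +41 mm). Its centre of mass lies under the shackle. Pulling the locked shackle lifts the whole lock.
- dial_grip (a point): Middle of the dial's grip, on its upright axis, 54 mm above the case top; turns with the dial. Over a skirt 44 mm across and a stem stands a black bar grip 40 mm long (along the point's x), 12 mm thick (along y; fingers close across this) and 34 mm tall (34 to 68 mm above the case top).
- dial (a joint): Dial angle, rad, growing clockwise from above; stops at 0 and 2.9; at 0 the bar lies along the lock's x. Starts at 0 to 0.3, stays where left, turns easily (under 0.2 N m). The true notch is somewhere from 1.3 to 2.4: there the shackle springs up; it then stays up and turning on does no harm. About 0.7 rad before it is a shallow notch: a weak click, shackle up 3 mm at most, still locked.
- shackle (a joint): Rise of the shackle, m, along the lock's z: 0 to 0.001 locked; about 0.016 once the true notch lets it spring up by itself; 0.032 fully open at its stop. A soft spring (150 N/m, at rest at 0.020) draws it back to about 0.016 when let go; pulled open it takes 2 to 3 N, less than the lock's weight, and the hanging lock keeps it at its stop.
- shackle_grip (a point): Middle of the shackle's top bar, moving with it: 30 mm above the case top when locked, about 46 mm when sprung up. The shackle is an upright U of 9 mm round bar, legs 38 mm apart along the lock's y; the top bar runs along y, straight for 22 mm. Fingers close along x; 25 mm is free below the bar when locked, about 41 mm when sprung up.
- cradle: Low pale wooden tray fixed to the bench, 74 mm (x) x 156 mm (y) outside (small screw tabs add 24 mm at either end in y), walls 10 mm thick and 26 mm high, floor 8 mm; the lock stands in it with 2 mm play all round and the same axes. Origin: centre of its underside, on the bench.
- pliers: Red-handled combination pliers, 60 x 160 x 12 mm, loose on the bench on the robot's side of the cradle; leave them alone. Origin: centre of the underside.
- screwdriver: Red-handled screwdriver, 27 x 199 x 29 mm, loose on the bench beyond the cradle; leave it alone. Origin: centre of the underside.
- spring_clamp: Orange and black spring clamp, 73 x 118 x 21 mm, loose on the bench to the left of the cradle; leave it alone. Origin: centre of the underside.
There are look-alikes about, which are no part of the job. There is more than one size of the lock; the one meant has the size given above.

How it is judged:
By the outcome, as a careful person would: the job done as asked, in the order asked, and still so for the second after the job is handed in, while the arm keeps its last pose, push and grip.
It also fails if it takes over 54 s, if anything falls off the work surface, if the arm or the gripper's body presses on something with over 40 N, if the wrist force passes 120 N, or if a joint passes its speed limit or range.

## Robot

A 7-joint arm with a two-finger parallel gripper is mounted at the origin on a cart in front of the work surface, level with it; the furniture and walls round the work are solid. World frame = base frame: x ahead of the robot, y to its left, z up, the work surface at z = 0. Lengths are in m, angles in rad, forces in N, time in s.
With the tool pointing down it reaches from about 0.425 to 0.95 m from the base axis. Payload 4.7 kg.
Tool frame: the origin (TCP) lies between the finger pads; the fingertips stand 25 mm ahead of it and the grasp point (between the pads) lies 6 mm ahead of it; z points along the fingers, y is the line along which they close (so a half turn about z gives the same grasp; the last joint's range is limited). The gripper opens to 87 mm and grips with 3 to 60 N. Pads are 19 mm wide; open, the fingers measure 117 mm over their backs; the gripper's body (75 mm by 190 mm) begins 51 mm behind the grasp point.
Start: joints at [1.237, 0.469, -0.049, 1.532, 0.024, 1.141, -0.082], TCP at [0.203, -0.644, 0.248] pointing down, gripper open.
Joint ranges: [-2.59, 2.59], [-0.33, 1.99], [-1.39, 1.29], [0.1, 2.45], [-1.04, 4.18], [0.21, 1.99], [-2.66, 2.66]. Speed limits (rad/s): [2.57, 2.57, 3.14, 3.14, 3.14, 3.14, 3.14].

## Interface

Orientations are given as a rotation vector (axis times angle).
In Python, from bench import * gives the robot as it stands. The module is installed in compiled form; this text tells all that it offers.
- The arm moves only by the tool send_rows, never from a script. Its arguments are lists of equal length, an entry for each row: "fingers": the closure, from 0 (fully open) to 1 (shut); "slide": the shift along the world's x, y, z as a fraction of full scale, a list of three; "rot": the turn, a rotation vector about the world's x, y, z as a fraction of full scale, a list of three. A call has 1 to 10 rows; each row shifts and turns the commanded pose from where the row before left it; what a row does not reach is not made up. Full scale, the value 1, is 400 mm for a shift and 90 degrees for a turn. A row lasts 1/8 s, in which the tool goes at most 62.5 mm and 10.7 degrees, less where a joint would pass 70% of its speed; a pose out of reach is approached as far as the arm can. A call with a number of a shift or a turn outside -1 to 1 is refused whole. A call with a gripper value outside its range is refused whole. The fingers move at their own pace and stop on an object; "force" is the grip in N (left out, the last holds). Time passes only in rows, so rows that do not move let the fingers close. It gives the time, the measured TCP pose, the force, the opening and the grip force at its end, in the units of the state.
- get_obs(): the state, without advancing time (a new reading comes with each control period).
- read_camera(name): name is "side" or "top"; returns the picture (400x640x3 uint8, blue, green, red); there is no depth.
- camera_params(name): a dict with "camera_matrix" (3x3 intrinsics, pixels), "R" (3x3) and "t" (3): a world point X has camera coordinates R X + t. Camera axes: x right, y down, z forward; pixel columns grow to the right and rows downward; lengths in m; the calibration is good to about 2 mm. A picture is of the moment at which its call begins. camera_params takes no time and is no camera call.
- job_done(): hands the job in; it is judged then, once.
Trained networks look in the newest picture that a camera, given by its name, has taken for a name from the list of things; names that differ only in an ending like _2 or _b are one class to them, and where a whole thing is asked for, a point or a joint stands for the part that bears it (a point fixed in the world has none). Each returns a list of dicts, best first, with "confidence" (0 to 1); they miss things now and then, are a little off and sometimes report something else, mostly with a low value. They report only what shows in the picture. A call takes as long as a camera call. They do not tell look-alikes from the thing itself.
- search_frame(camera, thing): "at" ([column, row] as shares, 0 to 1, of the picture: columns of its width, rows of its height, amid what is visible of it).
- spot_point(camera, thing): "at" ([column, row] as shares, 0 to 1, of the picture: columns of its width, rows of its height: a listed point, or the origin of a listed thing).
The state is a dict: "time_s": time; "qpos": joint angles; "qd": joint speeds; "effort": joint torques, N m; "tool_pos": TCP position; "eef_rot": TCP orientation; "contact_force": force on the tool from outside, world axes, zero at the start; "ft_torque": the same for the moment, N m; "width": opening from 0.0 (shut) to 1.0 (fully open); "grasp_force": force on a finger pad.
Only numpy, scipy, OpenCV 4.12 (cv2) and the standard library are available. Lean on these libraries where they do the work, as an engineer would, in place of code of your own. Each camera call takes 0.05 s, during which the arm holds its last target. There are 200 camera calls.

## Working session

There is one attempt and no reset: what is moved stays moved. The work goes in short steps, Python scripts to look and compute and a tool call to move; the robot and the scene stay as the last step left them, time stands still between calls to the robot, and variables do not carry over. Pictures are saved under pics/ and viewed, at most 10 in all, crops included, and the job is handed in when it is done.

Besides the shell and the picture viewer there is one more tool, called as name(argument=value, ...) on one line, values as JSON. send_rows: Moves the arm, as the interface text tells. Its arguments: {"type":"object","properties":{"fingers":{"type":"array"},"slide":{"type":"array"},"rot":{"type":"array"},"force":{"type":"number"}},"required":["fingers","slide","rot"]}

```bash
mkdir -p pics
python3 - <<'E'
from bench import *
import cv2,numpy as np
o=get_obs();print(o)
for c in("top","side"):
    cv2.imwrite(f"pics/{c}0.png",read_camera(c));p=camera_params(c);print(c,p)
    for t in("lock","dial_grip","shackle_grip","cradle"):
        print(t,[(np.round(np.array(d["at"])*[640,400],1).tolist(),round(d["confidence"],2)) for d in spot_point(c,t)])
E
```

```text
{'time_s': 0.0, 'qpos': array([ 1.23711213,  0.46940164, -0.04860231,  1.53370536,  0.0240762 ,
        1.14098947, -0.08228952]), 'qd': array([-0.00034698,  0.00016226, -0.00153858, -0.00084899, -0.00196765,
       -0.00017599, -0.00068577]), 'effort': array([-5.03876472e-04, -5.07975876e+01, -8.08763201e-02, -2.36154538e+01,
       -6.11466123e-02,  3.78444500e-02,  1.72565174e-04]), 'tool_pos': array([ 0.20241298, -0.64335204,  0.2465214 ]), 'eef_rot': array([-3.10330713e+00, -4.76676669e-01,  5.28847554e-04]), 'contact_force': array([-0.77291952, -0.44488631, -0.32603787]), 'ft_torque': array([ 0.00787497, -0.01989275,  0.02206416]), 'grasp_force': 0.0, 'width': 0.9999112894335739}
top {'camera_matrix': array([[482.94058352,   0.        , 316.3253719 ],
       [  0.        , 482.94058352, 200.48339182],
       [  0.        ,   0.        ,   1.        ]]), 'R': array([[ 0.02905422, -0.99952956,  0.00982356],
       [-0.98792226, -0.03021048, -0.15197675],
       [ 0.15220203, -0.00528935, -0.98833525]]), 't': array([0.159519  , 0.51864035, 1.14618932])}
lock [([237.3, 228.6], 0.9)
[... 229 characters left out ...]
275.5, 174.5], 0.64)]
side {'camera_matrix': array([[384.98887524,   0.        , 319.31404669],
       [  0.        , 384.98887524, 194.36237557],
       [  0.        ,   0.        ,   1.        ]]), 'R': array([[-0.98983395, -0.14096374, -0.01892004],
       [-0.06298036,  0.55368942, -0.83033819],
       [ 0.1275234 , -0.82070534, -0.55693853]]), 't': array([0.5208349 , 0.00532125, 0.98652383])}
lock [([333.0, 290.1], 0.96), ([315.6, 204.6], 0.83), ([383.1, 179.6], 0.78)]
dial_grip [([320.8, 163.4], 0.7), ([408.8, 136.6], 0.64), ([315.0, 256.3], 0.6), ([273.0, 247.3], 0.47)]
shackle_grip [([365.1, 145.3], 0.6), ([350.6, 273.0], 0.57), ([308.7, 186.4], 0.47)]
cradle [([316.0, 204.9], 0.78)]
```

View pics/top0.png

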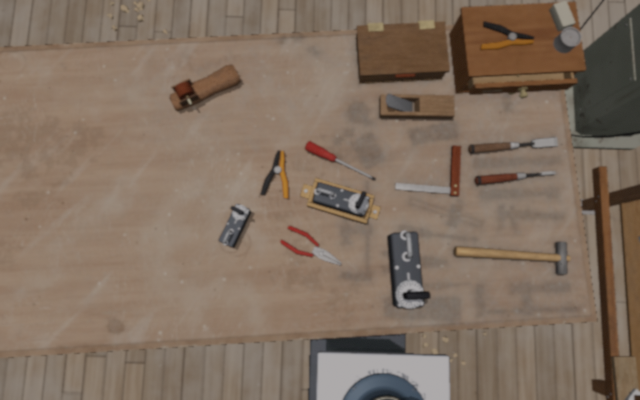

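View pics/side0.png

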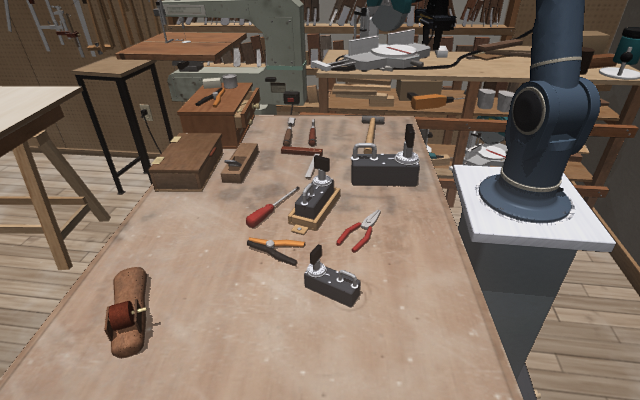

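The wanted lock stands in the pale cradle, near (341,201) in the top view, with its dial at (358,203) and shackle at (325,190). In the side view it is near (316,200). I'll work out positions from these and crop closer.

```bash
cat > h.py <<'E'
from bench import *
import cv2,numpy as np
def ray(c,px,z):
    p=camera_params(c);R,t=p["R"],p["t"];d=R.T@np.linalg.inv(p["camera_matrix"])@[px[0],px[1],1];o=-R.T@t
    return o+d*(z-o[2])/d[2]
def proj(c,X):
    p=camera_params(c);v=p["camera_matrix"]@(p["R"]@X+p["t"]);return v[:2]/v[2]
def crop(c,u,v,w,h,k,name,img=None):
    im=read_camera(c) if img is None else img
    cv2.imwrite(name,cv2.resize(im[v-h:v+h,u-w:u+w],None,fx=k,fy=k,interpolation=cv2.INTER_CUBIC))
E
python3 - <<'E'
from h import *
Z=dict(lock=.008,cradle=0,dial_grip=.112,shackle_grip=.088)
for c in("top","side"):
    read_camera(c)
    for t,z in Z.items():
        for d in spot_point(c,t):
            px=np.array(d["at"])*[640,400];X=ray(c,px,z)
            if .5<X[0]<.75 and -.15<X[1]<.25: print(c,t,px.round(1),X.round(4),round(d["confidence"],2))
a=cv2.imread("pics/top0.png")[160:240,290:390];b=cv2.imread("pics/side0.png")[140:240,270:370]
cv2.imwrite("pics/c1.png",np.hstack([cv2.resize(a,(500,400),interpolation=2),cv2.resize(b,(300,400)[::1] if 0 else (300,300),interpolation=2) if 0 else cv2.resize(b[:, 20:90],(280,400),interpolation=2)]))
E
```

```text
top lock [337.4 201.9] [0.5164 0.1216 0.008 ] 0.66
top cradle [336.4 200.7] [0.5207 0.1238 0.    ] 0.9
top shackle_grip [324.7 191.2] [0.5288 0.1561 0.088 ] 0.64
side lock [316.1 206.8] [0.5174 0.1168 0.008 ] 0.95
side cradle [317.8 207.8] [0.5143 0.1096 0.    ] 0.82
side dial_grip [322.4 163. ] [0.5052 0.08   0.112 ] 0.94
side shackle_grip [308.3 186.5] [0.5287 0.1499 0.088 ] 0.45
```

View pics/c1.png

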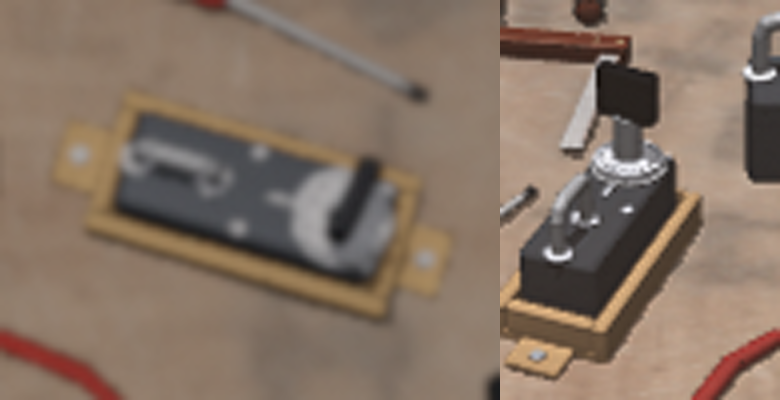

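The crop shows the cradle tabs at crop pixels (79,155) and (425,258). The bar's top face runs from about (370,165) to (345,235), which makes it nearly parallel to the lock's x.

Run:
```python
from h import *
f=lambda u,v:np.array([u/5+290,v/5+160])
A,B=ray("top",f(79,155),.006),ray("top",f(425,258),.006)
g=lambda u,v:np.array([u/4+290,v/4+140])
C=ray("side",g(538,355)-np.array([125,0]),.006) 
C2=(A+B)/2;yaw=np.arctan2(-(A-B)[0],(A-B)[1]);print(A,B,C2,np.degrees(yaw),np.linalg.norm(A-B),C)
# case top corners in top view, z=.058
for p in [(140,115),(120,210),(362,280)]:print(ray("top",f(*p),.058).round(4))
# cradle outer top corners z=.026
Q=[ray("top",f(*p),.026) for p in [(128,95),(425,183),(388,315),(87,228)]];print(np.mean(Q,0),[np.linalg.norm(Q[i]-Q[i-1]).round(4) for i in range(4)],np.degrees(np.arctan2(-(Q[0]-Q[1])[0],(Q[0]-Q[1])[1])))
for nm,q in(("far",(370,162)),("near",(343,240))):print(nm,ray("top",f(*q),.126).round(4))
for c in("top","side"):
  for ctr in (C2,np.array([.517,.119,0])):
    for off,z in((-.043,.112),(.041,.088)):
      X=np.array([ctr[0]-off*np.sin(yaw),ctr[1]+off*np.cos(yaw),z]);print(c,X.round(4),proj(c,X).round(1))
```

```text
[0.54216293 0.20205145 0.006     ] [0.4949337  0.02629971 0.006     ] [0.51854832 0.11417558 0.006     ] -15.041569458620557 0.18198701933661254 [0.54304566 0.20393516 0.006     ]
[0.5537 0.1722 0.058 ]
[0.5068 0.1805 0.058 ]
[0.4764 0.0632 0.058 ]
[0.51630179 0.1127218  0.026     ] [np.float64(0.0701), np.float64(0.1542), np.float64(0.0688), np.float64(0.1547)] -15.026453117108225
far [0.5222 0.0673 0.126 ]
near [0.4859 0.079  0.126 ]
top [0.5074 0.0726 0.112 ] [360.9 199.7]
top [0.5292 0.1538 0.088 ] [325.7 191.1]
top [0.5058 0.0775 0.112 ] [358.8 200.3]
top [0.5276 0.1586 0.088 ] [323.6 191.7]
side [0.5074 0.0726 0.112 ] [321.9 161.5]
side [0.5292 0.1538 0.088 ] [307.8 187.4]
side [0.5058 0.0775 0.112 ] [322.3 162.5]
side [0.5276 0.1586 0.088 ] [308.1 188.6]
```

send_rows(fingers=[0.4,0.4,0.4,0.4,0.4,0.4,0.4,0.4], slide=[[0.09,0.09,0],[0.09,0.09,0],[0.09,0.09,0],[0.09,0.09,0],[0.09,0.09,0],[0.09,0.09,0],[0.1,0.09,0],[0.1,0.09,0]], rot=[[0,0,0.1],[0,0,0.1],[0,0,0.1],[0,0,0.1],[0,0,0.1],[0,0,0.1],[0,0,0.1],[0,0,0.1]], force=25)

```text
time_s: 2.0
tool_pos: [0.4997, -0.3548, 0.2479]
eef_rot: [2.226, 2.216, -0.0]
contact_force: [0.4, -0.5, -0.0]
width: 0.597
grasp_force: 0.0
```

send_rows(fingers=[0.4,0.4,0.4,0.4,0.4,0.4,0.4,0.4,0.4,0.4], slide=[[0,0.13,0],[0,0.13,0],[0,0.13,0],[0,0.13,0],[0,0.13,0],[0,0.13,0],[0,0.13,0],[0,0.13,-0.05],[0,0,-0.05],[0,0,0]], rot=[[0,0,0.1],[0,0,0.1],[0,0,0.1],[0,0,0.1],[0,0,0.1],[0,0,0.1],[0,0,0.1],[0,0,0.1],[0,0,0],[0,0,0]])

```text
time_s: 3.25
tool_pos: [0.4977, 0.0601, 0.2065]
eef_rot: [-0.504, -3.098, 0.001]
contact_force: [0.0, -0.5, -0.4]
width: 0.601
grasp_force: 0.0
```

```bash
cat >> h.py <<'E'
from scipy.spatial.transform import Rotation as Ro
def st():
    o=get_obs();R=Ro.from_rotvec(o["eef_rot"]).as_matrix()
    print("t",round(o["time_s"],2),"p",o["tool_pos"].round(4),"xang",np.degrees(np.arctan2(R[1,0],R[0,0])).round(1),"z",R[:,2].round(3),"w",round(o["width"]*87,1),"gf",round(o["grasp_force"],1),"F",o["contact_force"].round(1),"M",o["ft_torque"].round(2),"q",o["qpos"].round(2));return o
E
python3 -c "
from h import *
st()"
```

```text
t 3.25 p [0.4977 0.0601 0.2065] xang 161.5 z [-0.003 -0.    -1.   ] w 52.3 gf 0.0 F [ 0.  -0.5 -0.4] M [ 0.06 -0.18  0.04] q [ 0.49  0.34 -0.84  1.95  0.31  0.98  0.75]
```

send_rows(fingers=[0.4,0.4,0.4,0.4], slide=[[0.02,0.033,-0.03],[0,0,-0.08],[0,0,0],[0,0,0]], rot=[[0,0,0],[0,0,0],[0,0,0],[0,0,0]])

```text
time_s: 3.75
tool_pos: [0.5075, 0.073, 0.1648]
eef_rot: [0.508, 3.099, 0.001]
contact_force: [0.7, -0.1, 0.2]
width: 0.599
grasp_force: 0.0
```

Run:
```python
from h import *
st();im=read_camera("side");t=read_camera("top")
a=cv2.resize(im[110:230,260:380],(480,480),interpolation=2);b=cv2.resize(t[160:240,320:400][:,:53*1],(318,480),interpolation=2)
cv2.imwrite("pics/c2.png",np.hstack([a,b]))
print([(np.array(d["at"])*[640,400],ray("side",np.array(d["at"])*[640,400],.112).round(4),d["confidence"]) for d in spot_point("side","dial_grip")])
```

```text
t 3.75 p [0.5075 0.073  0.1648] xang 161.4 z [ 0.002  0.    -1.   ] w 52.1 gf 0.0 F [ 0.7 -0.1  0.2] M [ 0.03 -0.18 -0.02] q [ 0.42  0.41 -0.81  1.97  0.38  0.91  0.67]
[(array([410.496, 136.2  ]), array([ 0.2892, -0.0915,  0.112 ]), 0.78), (array([325.696, 163.92 ]), array([0.4967, 0.0836, 0.112 ]), 0.74), (array([315.904, 252.4  ]), array([0.4741, 0.3926, 0.112 ]), 0.67)]
```

View pics/c2.png

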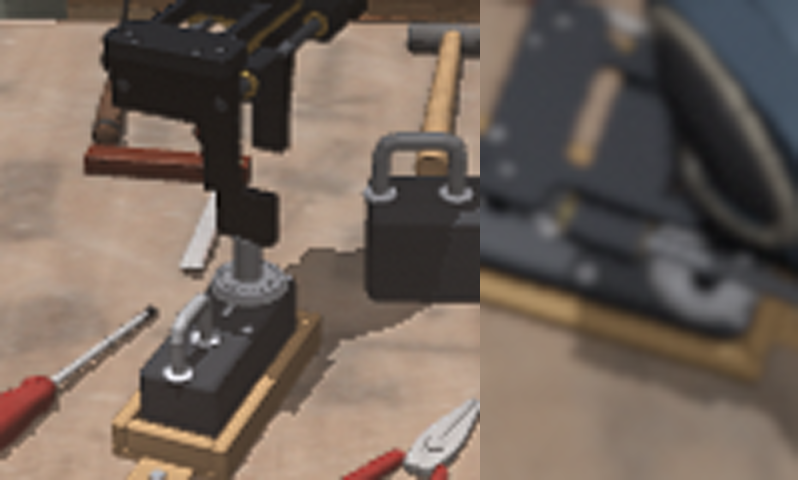

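The fingers straddle the bar, seen at (248,215) in the crop with the near finger in front of it, and line up with it. Next I'll descend and close.

send_rows(fingers=[0.4,0.4,0.4], slide=[[0,0,-0.06],[0,0,-0.05],[0,0,0]], rot=[[0,0,0],[0,0,0],[0,0,0]], force=12)

```text
time_s: 4.28
tool_pos: [0.5057, 0.0729, 0.1184]
eef_rot: [-0.505, -3.098, 0.001]
contact_force: [-0.2, -0.4, -0.2]
width: 0.602
grasp_force: 0.0
```

send_rows(fingers=[1,1,1,1,1,1], slide=[[0,0,0],[0,0,0],[0,0,0],[0,0,0],[0,0,0],[0,0,0]], rot=[[0,0,0],[0,0,0],[0,0,0],[0,0,0],[0,0,0],[0,0,0]], force=12)

```text
time_s: 5.03
tool_pos: [0.507, 0.0734, 0.1202]
eef_rot: [0.506, 3.1, 0.0]
contact_force: [-1.0, -0.7, 6.1]
width: 0.138
grasp_force: 15.6
```

Run:
```python
from h import *
st();im=read_camera("side")
cv2.imwrite("pics/c3.png",cv2.resize(im[110:230,260:380],(480,480),interpolation=2))
```

```text
t 5.03 p [0.507  0.0734 0.1202] xang 161.5 z [ 0.001 -0.    -1.   ] w 12.0 gf 15.6 F [-1.  -0.7  6.1] M [-0.04  0.08 -0.  ] q [ 0.38  0.47 -0.76  2.01  0.44  0.83  0.61]
```

View pics/c3.png

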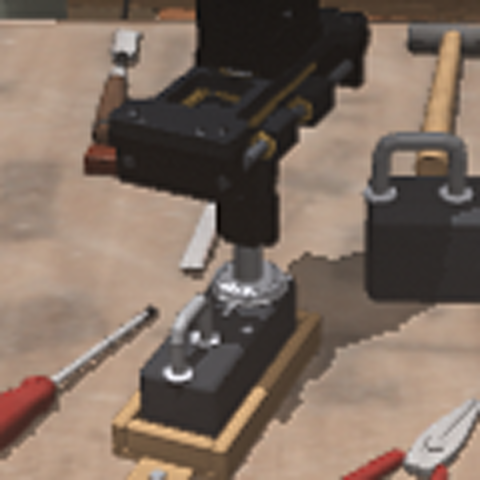

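Grip is good: width is 12.0 mm, matching the bar. Turning clockwise.

send_rows(fingers=[1,1,1,1,1,1,1,1,1,1], slide=[[0,0,0],[0,0,0],[0,0,0],[0,0,0],[0,0,0],[0,0,0],[0,0,0],[0,0,0],[0,0,0],[0,0,0]], rot=[[0,0,-0.02],[0,0,-0.04],[0,0,-0.06],[0,0,-0.06],[0,0,-0.06],[0,0,-0.06],[0,0,-0.06],[0,0,-0.06],[0,0,-0.06],[0,0,-0.06]], force=25)

```text
time_s: 6.32
tool_pos: [0.5077, 0.0741, 0.1203]
eef_rot: [1.739, 2.614, 0.004]
contact_force: [0.6, 1.3, 2.3]
width: 0.136
grasp_force: 32.8
```

```bash
cat >> h.py <<'E'
def look(n):
    o=st();im=read_camera("side");cv2.imwrite(f"pics/raw{n}.png",im)
    print([(np.round(np.array(d["at"])*[640,400],1).tolist(),round(d["confidence"],2)) for d in spot_point("side","shackle_grip")])
    s=lambda x:proj("side",np.array([.5285,.1535,.088+x]));print("exp",s(0).round(1),s(.016).round(1))
E
python3 -c "
from h import *
look(1)"
```

```text
t 6.33 p [0.5077 0.0741 0.1203] xang 112.7 z [ 0.003  0.001 -1.   ] w 11.8 gf 32.8 F [0.6 1.3 2.3] M [ 0.21 -0.32  0.03] q [ 0.22  0.42 -0.56  2.02  0.31  0.78 -0.12]
[([366.9, 143.4], 0.68), ([350.1, 272.8], 0.52), ([309.5, 185.9], 0.5)]
exp [308.1 187.3] [307.9 181.4]
```

send_rows(fingers=[1,1,1,1,1,1,1,1,1,1], slide=[[0,0,0],[0,0,0],[0,0,0],[0,0,0],[0,0,0],[0,0,0],[0,0,0],[0,0,0],[0,0,0],[0,0,0]], rot=[[0,0,-0.03],[0,0,-0.03],[0,0,-0.03],[0,0,-0.03],[0,0,-0.03],[0,0,-0.03],[0,0,-0.03],[0,0,-0.03],[0,0,-0.03],[0,0,-0.03]])

```text
time_s: 7.68
tool_pos: [0.5076, 0.0742, 0.1202]
eef_rot: [2.298, 2.141, 0.004]
contact_force: [1.1, 1.4, 3.2]
width: 0.131
grasp_force: 32.6
```

```bash
python3 -c "
from h import *
look(2)"
```

```text
t 7.67 p [0.5076 0.0742 0.1202] xang 85.9 z [ 0.002  0.001 -1.   ] w 11.4 gf 32.6 F [1.1 1.4 3.2] M [ 0.27 -0.32  0.03] q [ 0.13  0.4  -0.45  2.02  0.25  0.77 -0.53]
[([309.7, 186.3], 0.65), ([350.2, 273.6], 0.55), ([366.2, 142.7], 0.46)]
exp [308.1 187.3] [307.9 181.4]
```

send_rows(fingers=[1,1,1,1,1,1,1,1,1,1], slide=[[0,0,0],[0,0,0],[0,0,0],[0,0,0],[0,0,0],[0,0,0],[0,0,0],[0,0,0],[0,0,0],[0,0,0]], rot=[[0,0,-0.03],[0,0,-0.03],[0,0,-0.03],[0,0,-0.03],[0,0,-0.03],[0,0,-0.03],[0,0,-0.03],[0,0,-0.03],[0,0,-0.03],[0,0,-0.03]])

```text
time_s: 9.02
tool_pos: [0.5078, 0.0739, 0.1202]
eef_rot: [2.735, 1.545, 0.005]
contact_force: [1.8, 2.4, 3.9]
width: 0.134
grasp_force: 32.6
```

```bash
python3 -c "
from h import *
look(3)
r=[cv2.resize(cv2.imread(f'pics/raw{i}.png')[165:215,280:330],(260,260),interpolation=2) for i in(1,2,3)]
cv2.imwrite('pics/c4.png',np.hstack(r))"
```

```text
t 9.03 p [0.5078 0.0739 0.1202] xang 58.9 z [ 0.003  0.001 -1.   ] w 11.6 gf 32.6 F [1.8 2.4 3.9] M [ 0.34 -0.51  0.01] q [ 0.05  0.39 -0.34  2.03  0.18  0.75 -0.94]
[([350.2, 272.6], 0.71), ([364.0, 144.4], 0.58), ([309.3, 181.5], 0.46)]
exp [308.1 187.3] [307.9 181.4]
```

View pics/c4.png

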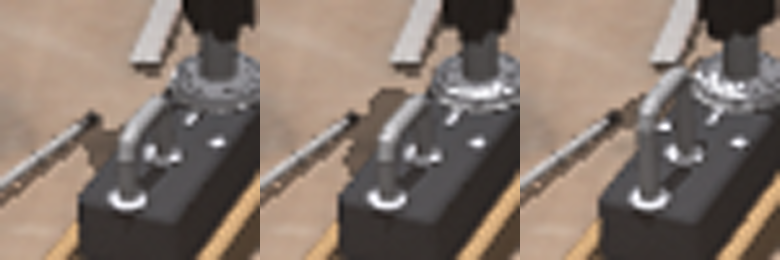

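The third frame shows the shackle's top bar about 6 px higher, at picture position (309,181). That is the 16 mm rise, so it has sprung up. Now I'll release the dial and move over the shackle.

send_rows(fingers=[0.5,0.5,0.5,0.5,0.5,0.5,0.5,0.5,0.5,0.5], slide=[[0,0,0],[0,0,0],[0,0,0],[0,0,0.07],[0,0,0.07],[0.027,0.1,0],[0.027,0.1,0],[0,0,-0.08],[0,0,0],[0,0,0]], rot=[[0,0,0],[0,0,0],[0,0,0],[0,0,0],[0,0,0],[0,0,0.09],[0,0,0.09],[0,0,0],[0,0,0],[0,0,0]])

```text
time_s: 10.38
tool_pos: [0.5279, 0.1523, 0.1436]
eef_rot: [2.492, 1.913, -0.002]
contact_force: [0.6, 0.5, 0.3]
width: 0.499
grasp_force: 0.0
```

```bash
python3 -c "
from h import *
look(4)
cv2.imwrite('pics/c5.png',cv2.resize(cv2.imread('pics/raw4.png')[110:230,260:380],(480,480),interpolation=2))"
```

```text
t 10.38 p [0.5279 0.1523 0.1436] xang 75.0 z [-0.001 -0.001 -1.   ] w 43.4 gf 0.0 F [0.6 0.5 0.3] M [-0.04 -0.07  0.01] q [-0.03  0.42 -0.42  1.92  0.22  0.85 -0.82]
[([349.1, 273.1], 0.69), ([365.4, 141.7], 0.68), ([305.9, 183.1], 0.46)]
exp [308.1 187.3] [307.9 181.4]
```

View pics/c5.png

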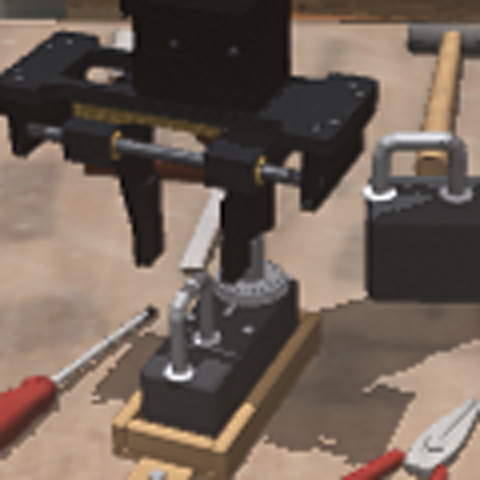

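The bar at (193,290) in the crop sits midway between the fingertips at 150 and 237. Descending and closing.

send_rows(fingers=[0.5,0.5,0.5,1,1,1,1,1,1], slide=[[0.003,0.006,-0.045],[0,0,-0.04],[0,0,0],[0,0,0],[0,0,0],[0,0,0],[0,0,0],[0,0,0],[0,0,0]], rot=[[0,0,0],[0,0,0],[0,0,0],[0,0,0],[0,0,0],[0,0,0],[0,0,0],[0,0,0],[0,0,0]], force=40)

```text
time_s: 11.6
tool_pos: [0.5298, 0.1557, 0.1097]
eef_rot: [2.491, 1.913, 0.001]
contact_force: [1.0, -0.2, -0.0]
width: 0.089
grasp_force: 40.0
```

```bash
python3 -c "
from h import *
st()"
```

```text
t 11.6 p [0.5298 0.1557 0.1097] xang 75.0 z [ 0.001  0.    -1.   ] w 7.7 gf 40.0 F [ 1.  -0.2 -0. ] M [-0.07 -0.25 -0.04] q [-0.05  0.47 -0.4   1.94  0.25  0.78 -0.85]
```

send_rows(fingers=[1,1,1,1,1,1,1,1], slide=[[0,0,0.01],[0,0,0.01],[0,0,0.01],[0,0,0.01],[0,0,0.015],[0,0,0.02],[0,0,0],[0,0,0]], rot=[[0,0,0],[0,0,0],[0,0,0],[0,0,0],[0,0,0],[0,0,0],[0,0,0],[0,0,0]], force=50)

```text
time_s: 12.6
tool_pos: [0.5291, 0.1556, 0.1394]
eef_rot: [-2.491, -1.914, 0.001]
contact_force: [0.1, 0.3, -4.4]
width: 0.087
grasp_force: 50.0
```

send_rows(fingers=[1,1,1,1,1,1,1,1,1,1], slide=[[0,0,0.015],[0,0,0.03],[0,0,0.04],[0,0,0.04],[0,0,0.04],[0,0,0.04],[0,0,0.03],[0,0,0.02],[0,0,0.01],[0,0,0]], rot=[[0,0,0],[0,0,0],[0,0,0],[0,0,0],[0,0,0],[0,0,0],[0,0,0],[0,0,0],[0,0,0],[0,0,0]])

```text
time_s: 13.85
tool_pos: [0.5294, 0.1557, 0.2455]
eef_rot: [-2.491, -1.914, 0.0]
contact_force: [0.7, 0.0, -4.4]
width: 0.085
grasp_force: 50.0
```

send_rows(fingers=[1,1,1,1,1,1,1,1], slide=[[0,0,0],[0,0,0],[0,0,0],[0,0,0],[0,0,0],[0,0,0],[0,0,0],[0,0,0]], rot=[[0,0,0],[0,0,0],[0,0,0],[0,0,0],[0,0,0],[0,0,0],[0,0,0],[0,0,0]])

```text
time_s: 14.85
tool_pos: [0.5294, 0.1557, 0.2456]
eef_rot: [2.491, 1.914, 0.0]
contact_force: [1.2, -0.7, -4.6]
width: 0.09
grasp_force: 50.0
```

```bash
python3 -c "
from h import *
look(5)
cv2.imwrite('pics/c6.png',cv2.resize(cv2.imread('pics/raw5.png')[80:230,230:390],(640,600),interpolation=2))"
```

```text
t 14.85 p [0.5294 0.1557 0.2456] xang 75.1 z [ 0.  0. -1.] w 7.9 gf 50.0 F [ 1.2 -0.7 -4.6] M [ 0.01 -0.06  0.  ] q [-0.    0.31 -0.45  1.81  0.15  1.06 -0.76]
[([350.2, 271.5], 0.52), ([365.8, 142.6], 0.51), ([308.2, 123.5], 0.4)]
exp [308.1 187.3] [307.9 181.4]
```

View pics/c6.png

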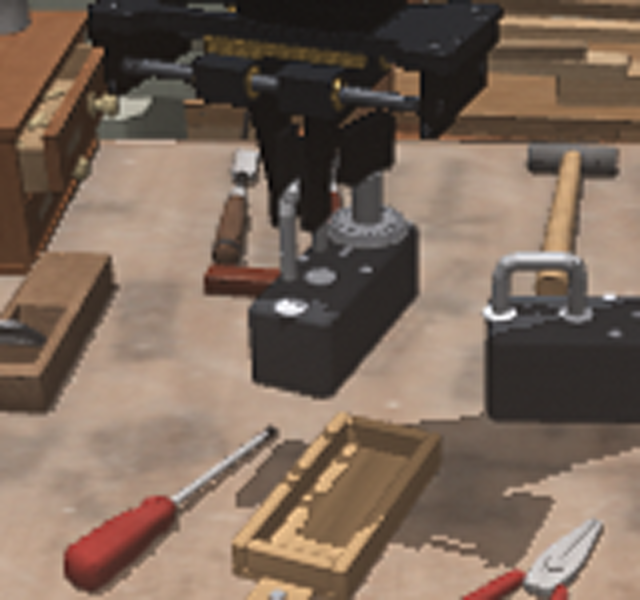

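The lock hangs upright from the shackle, clear of the empty cradle, with the load reading 4.6 N (its full weight). Its underside is about 0.128 m above the bench, and the tools visible in the picture are undisturbed.

```bash
python3 -c "
from bench import *
print(job_done())"
```

```text
the job is handed in; nothing more can be done
None
```

The lock is open and hanging upright by its fully opened shackle, held at rest with its underside about 13 cm above the bench, and the job was handed in at about 15 s; the handover gave no verdict.

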